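# Hold a repaired board up to the inspection camera

## Task

Take the circuit board with the finned heat sink out of the slotted board rack and hold it up to the inspection camera: component side square to the lens, terminal strip uppermost and running level, the middle of the board on the lens axis, and the green board face 100 mm from the front of the lens. Do not touch the camera or its stand, and leave the other two boards standing in the rack and the things on the mat where they are. The job finishes while the gripper is still holding the board steady in the air in front of the lens; do not put it down.

Things in the scene. Friction and masses are not known exactly. Their poses are not given: they have to be found in the camera images.
- power_board: Green circuit board on edge in a rack slot, the only one with a finned aluminium heat sink: 90 wide (y), 80 high (z, up), 2 thick (x), 0.11 to 0.2 kg. Origin: middle of the lower edge, mid-thickness. Components on its -x side: the heat sink spans x -26 to -1, y -32 to 32, z 9 to 43. The +x (solder) side is bare. May lean up to 3 degrees in the slot.
- strip (a point): Where to grip that board: middle of its grey screw-terminal strip with the board behind it (x -6, y 0, z 70 in board axes). The strip, fixed to the component side along the upper edge, spans x -13 to -1, y -28 to 28, z 64 to 80; strip and board together are 14 mm thick across x. Below the strip it is clear down to z 57 at the sides (small chips), 43 in the middle.
- board_mid (a point): Middle of that board's green component-side face: x -1, y 0, z 40 mm in board axes.
- lens (a point): Centre of the camera lens's front glass, inside a ring light 66 mm across. Axes of the camera head: it looks along -x, y is level, z is up in its picture; 100 mm in front of the lens is x = -100 mm. It looks 0.1 to 0.4 rad below level, from 180 to 280 mm above the table (both vary, then stay put). White camera body, 44 mm square, 60 mm long, behind it.
- camstand: Fixed camera stand: grey base plate 170 x 130 x 18 mm (x -120 to 50, y -65 to 65) and a steel column 22 mm thick, 354 mm high. Origin at the column's foot, on the table; the camera looks to its -x side, lens about 140 mm from the column axis.
- rack: Fixed black board rack, 200 (x) x 122 (y) x 50 mm high, 6 mm floor, slotted walls along both long sides. Origin under its middle. Three boards stand across it on its floor at x = -60, 0 and 60 mm, in any order, component sides to the rack's -x; their side edges are in open-topped slots 4 mm wide and 44 mm high: a board comes out straight up.
- relay_board: Bystander board in the rack, same size, axes and terminal strip, with three black box-shaped relays 16 mm deep instead of a heat sink. Leave it.
- supply_board: Bystander board in the rack, same size, axes and terminal strip, with a square transformer and two round black capacitors, up to 20 mm deep. Leave it.
- screwdriver: Screwdriver about 160 mm long lying on the mat, x along it. Leave it.
- tip_cleaner: Round black pot of brass wool, 66 mm across, about 50 mm high, origin under its middle. Leave it.
Things that resemble listed ones, but are neither listed nor needed, are in the scene too. What is shaped like the power_board but blue or yellow is not meant.

How it is judged:
By the outcome, as a careful person would: the job done as asked, in the order asked, and still so for the second after the job is handed in, while the arm keeps its last pose, push and grip.
It also fails if it takes over 37 s, if anything falls off the work surface, if the arm or the gripper's body presses on something with over 40 N, if the wrist force passes 120 N, or if a joint passes its speed limit or range.

## Robot

A 7-joint arm with a two-finger parallel gripper is mounted at the origin on the work surface. World frame = base frame: x ahead of the robot, y to its left, z up, the work surface at z = 0. Lengths are in mm, angles in rad, forces in N, time in s.
With the tool pointing down it reaches from about 400 to 850 mm from the base axis. Payload 4.5 kg.
Tool frame: the origin (TCP) lies between the finger pads; the fingertips stand 17 mm ahead of it and the grasp point (between the pads) lies 2 mm behind it; z points along the fingers, y is the line along which they close (so a half turn about z gives the same grasp; the last joint's range is limited). The gripper opens to 88 mm and grips with 3 to 60 N. Pads are 18 mm wide; open, the fingers measure 123 mm over their backs; the gripper's body (75 mm by 187 mm) begins 45 mm behind the grasp point.
Start: joints at [-1.201, 0.689, -0.195, 1.565, 0.157, 0.902, -0.215], TCP at [205.934, 590.121, 255.743] pointing down, gripper open.
Joint ranges: [-3.01, 3.01], [-0.46, 2.08], [-1.47, 1.51], [0.13, 2.56], [-1, 4.14], [0.04, 2.09], [-2.66, 2.66]. Speed limits (rad/s): [2.57, 2.57, 3.14, 3.14, 3.14, 3.14, 3.14].

## Interface

Orientations are given as a rotation vector (axis times angle).
In Python, from workcell import ctrl gives the robot as it stands.
- The arm moves only by the tool jog_arm, never from a script. Its argument "commands" is text: rows parted by semicolons, each of 7 numbers parted by spaces: the shift along the tool's x, y, z in m, then the turn, a rotation vector about the tool's x, y, z in rad, then the opening, from 0 (shut) to 1 (fully open). In form: dx dy dz wx wy wz hand; .... A call has 1 to 8 rows; each row shifts and turns the commanded pose from where the row before left it, along the tool's axes as they then stand; what a row does not reach is not made up. A row lasts 1/12 s, in which the tool goes at most 41.7 mm and 7.16 degrees, less where a joint would pass 70% of its speed; a pose out of reach is approached as far as the arm can. A call with a gripper value outside its range is refused whole. The fingers move at their own pace and stop on an object; "newtons" is the grip in N (left out, the last holds). Time passes only in rows, so rows that do not move let the fingers close. It gives the time, the measured TCP pose, the force, the opening and the grip force at its end, in the units of the state.
- ctrl.state(): the state, without advancing time (a new reading comes with each control period).
- ctrl.capture(name): name is "side" or "top" or "wrist"; returns (picture, depth): 384x512x3 uint8, blue, green, red; 384x512 float32, mm along the optical axis (not along the pixel's ray), 0 where there is no reading.
- ctrl.camera_info(name): a dict with "fx", "fy", "cx", "cy" (pixels), "pose" (4x4, takes a point from camera to world coordinates); the wrist camera has in their place "hand_eye" (4x4, takes a point from camera to tool coordinates, whose origin is the TCP and whose axes are the flange's). Camera axes: x right, y down, z forward; pixel columns grow to the right and rows downward; lengths in mm; the calibration is good to about 2 mm. A picture is of the moment at which its call begins: read the wrist's pose just before it. camera_info takes no time and is no camera call.
- ctrl.job_done(): hands the job in; it is judged then, once.
The state is a dict: "t": time; "joint_pos": joint angles; "dq": joint speeds; "tau": joint torques, N m; "tool_pos": TCP position; "eef_rot": TCP orientation; "ft_force": force on the tool from outside, world axes, zero at the start; "torque": the same for the moment, N m; "opening": opening from 0.0 (shut) to 1.0 (fully open); "finger_force": force on a finger pad.
Only numpy, scipy, OpenCV 4.12 (cv2) and the standard library are available. Lean on these libraries where they do the work, as an engineer would, in place of code of your own. Each camera call takes 0.05 s, during which the arm holds its last target. There are 200 camera calls.

## Working session

There is one attempt and no reset: what is moved stays moved. The work goes in short steps, Python scripts to look and compute and a tool call to move; the robot and the scene stay as the last step left them, time stands still between calls to the robot, and variables do not carry over. Pictures are saved under pics/ and viewed, at most 10 in all, crops included, and the job is handed in when it is done.

Besides the shell and the picture viewer there is one more tool, called after ">>>" by a JSON object that holds its "name" and its "arguments". jog_arm: Moves the arm, as the interface text tells. Its arguments: {"type":"object","properties":{"commands":{"type":"string"},"newtons":{"type":"number"}},"required":["commands"]}

```bash
mkdir -p pics; ls; cat > h.py <<'E'
import numpy as np, cv2
from scipy.spatial.transform import Rotation as R
from workcell import ctrl
def T(s):
    M=np.eye(4);M[:3,:3]=R.from_rotvec(s["eef_rot"]).as_matrix();M[:3,3]=s["tool_pos"];return M
def cap(n):
    s=ctrl.state();i=ctrl.camera_info(n);p,d=ctrl.capture(n)
    P=np.array(i["pose"]) if "pose" in i else T(s)@np.array(i["hand_eye"])
    return p,d,i,P
def cloud(d,i,P):
    v,u=np.mgrid[0:d.shape[0],0:d.shape[1]]
    c=np.stack([(u-i["cx"])/i["fx"]*d,(v-i["cy"])/i["fy"]*d,d],-1)
    return c@P[:3,:3].T+P[:3,3]
E
python3 - <<'E'
from h import *
s=ctrl.state();print({k:np.round(v,3) for k,v in s.items()})
for n in("top","side"):
    p,d,i,P=cap(n);np.savez(f"{n}0.npz",p=p,d=d,P=P,k=[i[k] for k in("fx","fy","cx","cy")])
    cv2.imwrite(f"pics/{n}0.png",cv2.resize(p,(800,600)));print(n,i["fx"],np.round(P,3).tolist())
E
```

```text
pics
{'t': np.float64(0.0), 'joint_pos': array([-1.201,  0.69 , -0.195,  1.566,  0.157,  0.902, -0.215]), 'dq': array([-0.001, -0.002, -0.001,  0.001,  0.002,  0.   , -0.001]), 'tau': array([ 0.0000e+00, -5.2757e+01, -1.2670e+00, -1.5344e+01, -5.3000e-02,
        6.0000e-03,  0.0000e+00]), 'tool_pos': array([205.782, 589.497, 254.873]), 'eef_rot': array([-5.250e-01, -3.097e+00,  3.000e-03]), 'ft_force': array([-0.188,  0.019, -0.422]), 'torque': array([ 0.047, -0.015, -0.033]), 'finger_force': np.float64(0.0), 'opening': np.float64(0.998)}
top 426.34154174472064 [[0.005, -0.99, 0.138, 426.913], [-1.0, -0.004, 0.004, -64.513], [-0.004, -0.138, -0.99, 1248.788], [0.0, 0.0, 0.0, 1.0]]
side 361.3635974560895 [[0.982, -0.117, 0.146, 481.958], [-0.187, -0.634, 0.75, -722.46], [0.004, -0.764, -0.645, 705.349], [0.0, 0.0, 0.0, 1.0]]
```

View pics/top0.png

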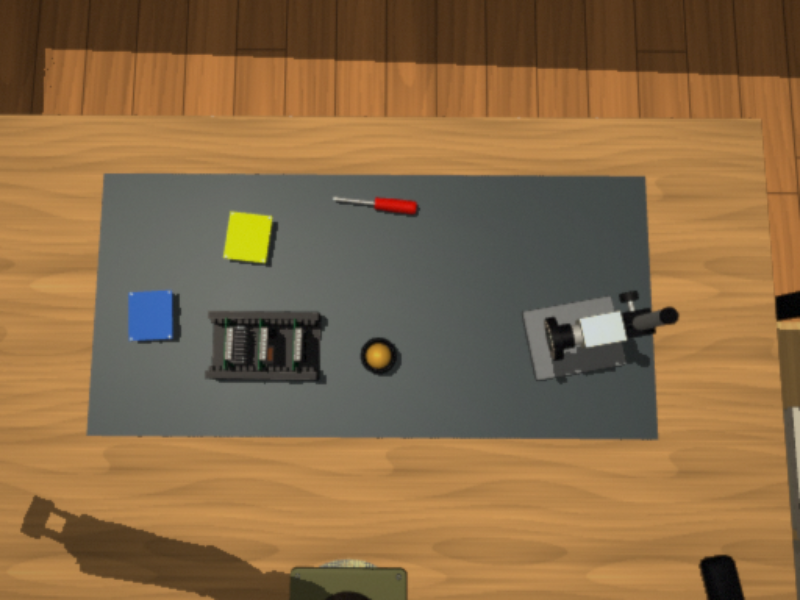

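View pics/side0.png

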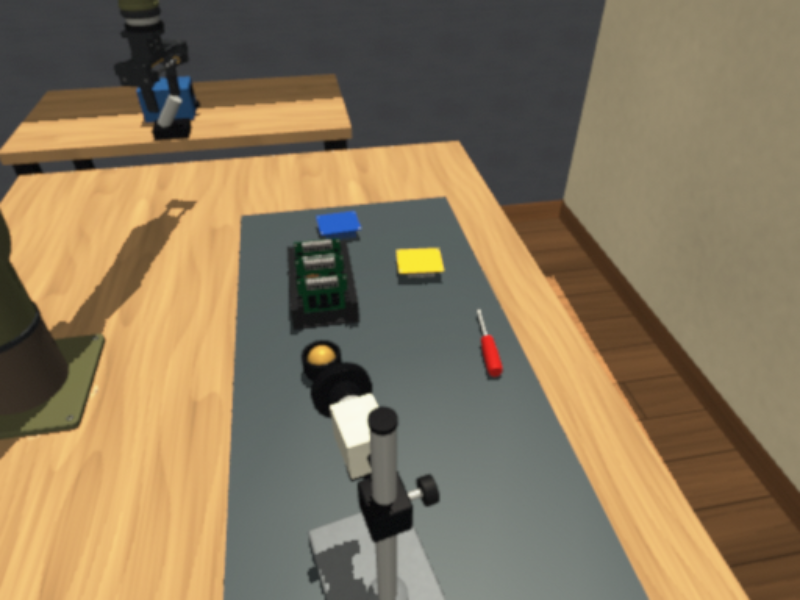

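The top view shows the rack at about (265,345), the camera stand at about (600,340) and the pot at (378,355). The heat-sink board looks like the leftmost one, at (235,345). The side view shows the component faces turned towards the inspection camera. I'll zoom in to check.

```bash
python3 - <<'E'
import numpy as np,cv2
from h import cloud
a=[]
for n in("top","side"):
    z=np.load(f"{n}0.npz");c=z["p"][190:250,125:215] if n=="top" else z["p"][145:212,175:235]
    a.append(cv2.resize(c,(400,300) if n=="top" else (400,446),interpolation=cv2.INTER_CUBIC))
a[0]=cv2.copyMakeBorder(a[0],0,146,0,0,0);cv2.imwrite("pics/crop0.png",cv2.hconcat(a))
z=np.load("top0.npz");d=z["d"];i=dict(zip(("fx","fy","cx","cy"),z["k"]));W=cloud(d,i,z["P"])
np.set_printoptions(suppress=True,linewidth=200)
# rack region
for v in(214,218,221,224,228): 
    print(v,[tuple(int(x) for x in W[v,u]) for u in range(134,206,3)])
# cam region heights
m=(W[...,1]<-250)&(W[...,1]>-560)&(W[...,2]>150)&(W[...,0]>300)&(W[...,0]<650)
print(m.sum());q=W[m];print(q.min(0),q.max(0))
E
```

```text
214 [(517, 266, 3), (517, 256, 7), (517, 248, 7), (517, 239, 5), (512, 212, 85), (512, 204, 81), (517, 213, 6), (517, 204, 7), (518, 196, 4), (517, 186, 7), (517, 177, 9), (512, 154, 86), (512, 146, 85), (514, 143, 52), (517, 140, 22), (518, 134, 5), (518, 125, 5), (518, 117, 5), (512, 97, 85), (512, 88, 88), (515, 84, 52), (518, 81, 8), (518, 73, 7), (518, 64, 3)]
218 [(506, 267, -1), (506, 257, 2), (506, 247, 6), (505, 238, 9), (501, 211, 85), (502, 206, 72), (504, 205, 41), (503, 195, 48), (506, 194, 8), (506, 186, 6), (506, 177, 6), (501, 154, 85), (501, 146, 84), (506, 152, 1), (506, 142, 9), (506, 133, 8), (506, 125, 6), (506, 116, 9), (501, 96, 85), (501, 88, 90), (507, 90, 4), (507, 82, 3), (507, 73, 1), (507, 64, 5)]
221 [(497, 266, 1), (497, 256, 5), (497, 247, 5), (492, 218, 88), (493, 211, 83), (493, 205, 74), (496, 206, 32), (496, 198, 31), (497, 195, 3), (497, 185, 8), (497, 177, 9), (493, 154, 84), (493, 145, 84), (426, -64, 1248), (496, 138, 29), (497, 133, 10), (498, 125, 1), (497, 116, 8), (493, 96, 85), (493, 88, 84), (495, 85, 46), (498, 81, 5), (498, 72, 5), (498, 64, 4)]
224 [(488, 265, 1), (488, 256, 3), (488, 246, 10), (484, 219, 85), (484, 210, 86), (485, 206, 71), (488, 212, 3), (488, 202, 11), (488, 194, 7), (489, 186, 4), (489, 178, 2), (485, 153, 85), (485, 145, 87), (487, 144, 45), (488, 138, 29), (489, 134, 4), (489, 125, 4), (489, 116, 4), (485, 96, 85), (485, 87, 88), (489, 90, 5), (489, 81, 7), (489, 72, 7), (489, 64, 5)]
228 [(477, 265, 2), (477, 255, 4), (476, 246, 9), (473, 218, 87), (474, 210, 85), (476, 214, 34), (477, 211, 9), (477, 202, 10), (477, 194, 8), (477, 185, 7), (477, 176, 7), (474, 152, 91), (474, 145, 85), (475, 142, 51), (476, 138, 25), (477, 133, 5), (477, 124, 6), (477, 116, 3), (474, 96, 87), (474, 87, 88), (476, 84, 51), (477, 81, 6), (477, 72, 7), (477, 63, 8)]
1578
[ 464.97217886 -469.67356789  212.49177596] [ 571.16929834 -302.15279923  359.36081124]
```

View pics/crop0.png

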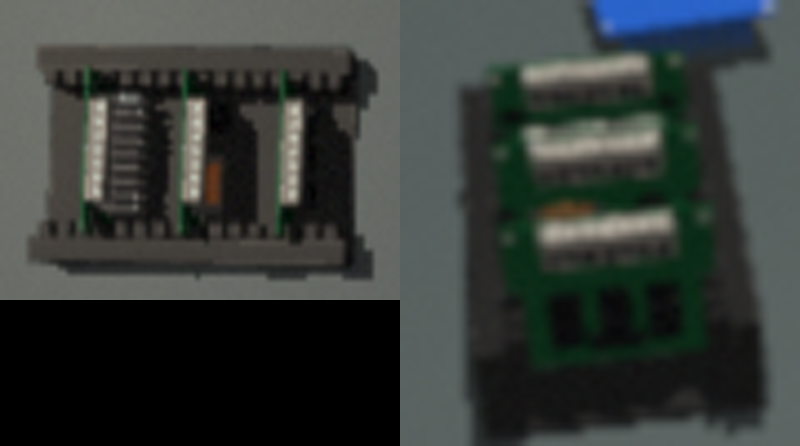

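The crop shows the finned heat sink behind the leftmost strip in the top view (the back row in the side view), with components facing −y. That makes it the power board. Next I'll get rough poses of the strip and the inspection camera.

```bash
python3 - <<'E'
import numpy as np,cv2
from h import *
np.set_printoptions(suppress=True,linewidth=200,precision=3)
print(np.array(ctrl.camera_info("wrist")["hand_eye"]), ctrl.camera_info("wrist")["fx"])
z=np.load("top0.npz");p,d,P=z["p"],z["d"],z["P"];i=dict(zip(("fx","fy","cx","cy"),z["k"]));W=cloud(d,i,P)
hsv=cv2.cvtColor(p,cv2.COLOR_BGR2HSV)
m=((hsv[...,1]<50)&(hsv[...,2]>120)).astype(np.uint8)
n,l,st,ce=cv2.connectedComponentsWithStats(m)
for k in range(1,n):
    if st[k,4]<40 or not(60<ce[k][0]<460 and 100<ce[k][1]<290):continue
    q=W[l==k];q=q[d[l==k]>0];print(st[k],np.median(q,0))
    if np.median(q,0)[2]>65 and np.median(q,0)[2]<100:
        v,u=np.nonzero(l==k);r=np.stack([(u-i["cx"])/i["fx"],(v-i["cy"])/i["fy"],np.ones(len(u))],-1)@P[:3,:3].T
        g=P[:3,3]+r*((86-P[2,3])/r[:,2])[:,None];print("strip",cv2.minAreaRect(g[:,:2].astype(np.float32)))
    if np.median(q,0)[2]>150:
        c=np.median(q,0);f=q[np.abs(q-c).max(1)<60]
        for _ in range(3):
            A=np.c_[f[:,:2],np.ones(len(f))];s=np.linalg.lstsq(A,f[:,2],rcond=None)[0];e=A@s-f[:,2];f=f[abs(e)<6]
        print("body plane",s,len(f),e.std(),f.mean(0),cv2.minAreaRect(f[:,:2].astype(np.float32)))
E
```

```text
[[  -0.      -0.96    -0.28    71.749]
 [   1.      -0.      -0.      -0.082]
 [   0.      -0.28     0.96  -129.121]
 [   0.       0.       0.       1.   ]] 308.9186240844322
[213 126  26   5  47] [774.588   3.529  15.907]
[ 336  192   65   50 1317] [ 516.77  -368.729   20.667]
[144 210   5  20  78] [496.916 211.336  85.986]
strip ((497.15118408203125, 211.71243286132812), (10.448702812194824, 52.155094146728516), 87.32335662841797)
[166 210   5  20  76] [498.64  151.316  86.042]
strip ((497.44012451171875, 151.6870574951172), (10.440746307373047, 52.212310791015625), 86.91584777832031)
[188 211   5  19  67] [496.17   91.358  86.319]
strip ((496.36761474609375, 91.89783477783203), (10.115510940551758, 49.458335876464844), 87.19161987304688)
```

```bash
python3 - <<'E'
import numpy as np,cv2
from h import *
np.set_printoptions(suppress=True,linewidth=200,precision=3)
z=np.load("top0.npz");p,d,P=z["p"],z["d"],z["P"];i=dict(zip(("fx","fy","cx","cy"),z["k"]));W=cloud(d,i,P)
g=p.max(2);R0=(W[...,2]>150)&(W[...,0]>400)&(W[...,0]<600)&(W[...,1]<-250)&(W[...,1]>-480)
f=W[R0&(g>150)];print(len(f),f.mean(0))
for _ in range(4):
    A=np.c_[f[:,:2],np.ones(len(f))];s=np.linalg.lstsq(A,f[:,2],rcond=None)[0];e=A@s-f[:,2];f=f[abs(e)<5]
print("body plane",s,len(f),e.std(),f.mean(0),cv2.minAreaRect(f[:,:2].astype(np.float32)))
r=W[R0&(g<100)&(W[...,1]>-345)];print("ring",len(r),r.min(0),r.max(0),r.mean(0))
pl=W[(W[...,2]>10)&(W[...,2]<26)&(W[...,1]<-200)&(W[...,1]>-520)&(W[...,0]>380)&(W[...,0]<640)]
print("plate",cv2.minAreaRect(pl[:,:2].astype(np.float32)))
E
```

```text
546 [ 509.895 -379.525  273.515]
body plane [ -0.021  -0.106 245.301] 397 1.6845752323174916 [ 507.072 -378.495  274.617] ((509.2728271484375, -380.5910949707031), (43.174320220947266, 58.13460922241211), 9.415196418762207)
ring 373 [ 464.972 -344.671  212.492] [ 527.954 -302.153  280.379] [ 496.955 -318.395  263.296]
plate ((515.1161499023438, -410.4737243652344), (129.77117919921875, 171.34503173828125), 10.540912628173828)
```

>>> {"name": "jog_arm", "arguments": {"commands": "0 0 0 0 0 -0.112 1; 0 0 0 0 0 -0.112 1; 0 0 0 0 0 -0.112 1; -0.022 -0.029 0.004 0 0 0 1; -0.022 -0.029 0.004 0 0 0 1; -0.022 -0.029 0.004 0 0 0 1; -0.022 -0.029 0.004 0 0 0 1; -0.022 -0.029 0.004 0 0 0 1"}}

```text
t: 0.77
tool_pos: [316.6, 443.4, 235.3]
eef_rot: [0.001, -3.141, 0.001]
ft_force: [0.1, -0.2, -0.6]
opening: 1.0
finger_force: 0.0
```

>>> {"name": "jog_arm", "arguments": {"commands": "-0.022 -0.029 0.004 0 0 0 1; -0.022 -0.029 0.004 0 0 0 1; -0.022 -0.029 0.004 0 0 0 1; -0.022 -0.029 0.004 0 0 0 1; -0.022 -0.029 0.004 0 0 0 1; -0.022 -0.029 0.004 0 0 0 1; -0.022 -0.029 0.004 0 0 0 1; 0 0 0 0 0 0 1"}}

```text
t: 1.43
tool_pos: [474.6, 233.0, 206.3]
eef_rot: [0.02, 3.141, -0.011]
ft_force: [-1.0, -1.3, -0.1]
opening: 1.006
finger_force: 0.0
```

```bash
python3 - <<'E'
from h import *
p,d,i,P=cap("wrist")
np.savez("wr0.npz",p=p,d=d,P=P,k=[i[k] for k in("fx","fy","cx","cy")])
cv2.imwrite("pics/wr0.png",p)
W=cloud(d,i,P);h=cv2.cvtColor(p,cv2.COLOR_BGR2HSV)
m=((h[...,1]<60)&(h[...,2]>110)&(W[...,2]>75)&(W[...,2]<95)&(d>0)).astype(np.uint8)
n,l,st,ce=cv2.connectedComponentsWithStats(m)
for k in range(1,n):
    if st[k,4]<150:continue
    v,u=np.nonzero(l==k);r=np.stack([(u-i["cx"])/i["fx"],(v-i["cy"])/i["fy"],np.ones(len(u))],-1)@P[:3,:3].T
    g=P[:3,3]+r*((86-P[2,3])/r[:,2])[:,None];print(st[k],np.median(W[l==k],0),cv2.minAreaRect(g[:,:2].astype(np.float32)))
# green edge
m=((h[...,0]>40)&(h[...,0]<85)&(h[...,1]>80)&(h[...,2]>40)&(W[...,2]>78)&(W[...,2]<92)).astype(np.uint8)
n,l,st,ce=cv2.connectedComponentsWithStats(m)
for k in range(1,n):
    if st[k,4]<40:continue
    q=W[l==k];print("green",st[k],np.median(q,0),cv2.minAreaRect(q[:,:2].astype(np.float32)))
E
```

```text
[150 188  18  43 568] [490.64412308 149.89049511  86.02978653] ((489.95794677734375, 149.97128295898438), (12.241646766662598, 38.12102127075195), 89.59684753417969)
[220 188  17  58 798] [498.1190317  209.52601297  85.98623363] ((497.743896484375, 209.62322998046875), (12.799461364746094, 52.417789459228516), 89.70402526855469)
[ 80 197  21  49 675] [500.39328464  89.6277747   86.02368028] ((500.4986877441406, 89.76469421386719), (12.517995834350586, 44.66770553588867), 89.59366607666016)
green [234 163   5 100 195] [491.54316085 216.88754899  85.61454226] ((496.3416442871094, 216.45774841308594), (1.808267593383789, 89.245849609375), 89.57892608642578)
green [ 90 164  19  99 544] [493.70839855  97.16911972  82.9569575 ] ((494.8778076171875, 97.00209045410156), (3.0414140224456787, 88.40019989013672), 89.05958557128906)
green [161 164  13  99 368] [494.34141236 157.09822422  83.70230282] ((495.86871337890625, 156.65126037597656), (2.0374367237091064, 89.48976135253906), 89.57007598876953)
```

View pics/wr0.png

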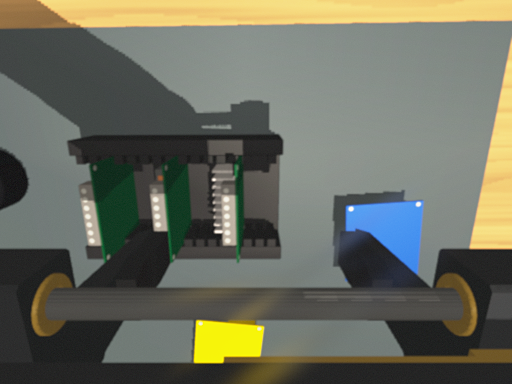

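The wrist view shows the finned board as the rightmost one: strip at about (230,215), green edge at (237,210), board mid-plane at y≈216.5. Before gripping, I'll look at the lens from the front.

>>> {"name": "jog_arm", "arguments": {"commands": "-0.001 -0.035 -0.012 0 0 0 1; -0.001 -0.035 -0.012 0 0 0 1; -0.001 -0.035 -0.012 0 0 0 1; -0.001 -0.035 -0.012 0 0 0 1; -0.001 -0.035 -0.012 0 0 0 1; -0.001 -0.035 -0.012 0 0 0 1; -0.001 -0.035 -0.012 0 0 0 1; -0.001 -0.035 -0.012 0 0 0 1"}}

```text
t: 2.15
tool_pos: [477.6, -37.9, 304.4]
eef_rot: [0.004, -3.141, -0.001]
ft_force: [0.6, -0.1, 0.7]
opening: 1.001
finger_force: 0.0
```

>>> {"name": "jog_arm", "arguments": {"commands": "-0.001 -0.035 -0.012 0 0 0 1; -0.001 -0.035 -0.012 0 0 0 1; -0.001 -0.035 -0.012 0 0 0 1; -0.001 -0.035 -0.012 0 0 0 1; 0 0 0 0.12 0 0 1; 0 0 0 0.12 0 0 1; 0 0 0 0.12 0 0 1; 0 0 0 0.12 0 0 1"}}

```text
t: 2.82
tool_pos: [482.9, -177.0, 352.6]
eef_rot: [-0.0, 3.046, -0.752]
ft_force: [-0.8, 0.7, -0.8]
opening: 1.001
finger_force: 0.0
```

>>> {"name": "jog_arm", "arguments": {"commands": "0 0 0 0.12 0 0 1; 0 0 0 0.12 0 0 1; 0 0 0 0.12 0 0 1; 0 0 0 0.05 0 0 1; 0 0 0 0 0 0 1; 0 0 0 0 0 0 1"}}

```text
t: 3.32
tool_pos: [482.5, -176.1, 351.1]
eef_rot: [-0.006, 2.837, -1.35]
ft_force: [0.9, -0.3, -0.4]
opening: 1.0
finger_force: 0.0
```

```bash
python3 - <<'E'
from h import *
p,d,i,P=cap("wrist")
np.savez("wl0.npz",p=p,d=d,P=P,k=[i[k] for k in("fx","fy","cx","cy")])
cv2.imwrite("pics/wl0.png",p)
s=ctrl.state();print(s["joint_pos"])
E
```

```text
[-0.15358431  0.53805742 -0.10792057  1.99889102  1.01333659  1.18588502
  0.62502783]
```

View pics/wl0.png

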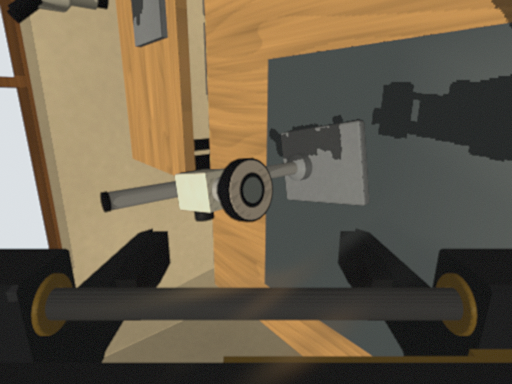

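The wrist view shows the lens at about (252,190), with the ring light around it as an ellipse and the white body at (194,192). I'll fit the ring face plane and centre, and the body axis.

```bash
python3 - <<'E'
from h import *
np.set_printoptions(suppress=True,linewidth=200,precision=3)
z=np.load("wl0.npz");p,d,P=z["p"],z["d"],z["P"];i=dict(zip(("fx","fy","cx","cy"),z["k"]));W=cloud(d,i,P)
v,u=np.mgrid[0:384,0:512];near=(abs(u-246)<34)&(abs(v-189)<38)&(d>0)&(d<400)
g=p.max(2)
def plane(f,t,n=6):
    for _ in range(n):
        c=np.median(f,0) if _==0 else f.mean(0);nn=np.linalg.svd(f-f.mean(0))[2][2];e=(f-f.mean(0))@nn;f=f[abs(e)<t]
    return f,nn,e.std()
r=near&(g>75)
n,l,st,ce=cv2.connectedComponentsWithStats(r.astype(np.uint8));k=1+np.argmax(st[1:,4]);print(st[k],ce[k])
f,nn,sd=plane(W[l==k],3);nn*=np.sign(nn[1]);print("ring",len(f),nn,sd,"pitch",np.arcsin(-nn[2]),"yaw",np.arctan2(-nn[0],nn[1]))
c0=f.mean(0)
# local frame
ez=np.array([0,0,1.]);y=np.cross(nn,ez);y/=np.linalg.norm(y);zz=np.cross(y,nn)
q=(f-c0)@np.c_[y,zz];(cc,rad)=cv2.minEnclosingCircle(q.astype(np.float32));cen=c0+cc[0]*y+cc[1]*zz
print("ring centre",cen,"radius",rad)
# glass region: within 15mm of the axis
A=(W-cen);h=A@nn;rr=np.linalg.norm(A-h[...,None]*nn,axis=-1)
for a,b in((0,4),(4,8),(8,11),(11,13),(13,15),(15,18),(18,22),(22,26),(26,30),(30,34)):
    m=near&(rr>=a)&(rr<b)&(h<20)&(h>-60);print(a,b,m.sum(),np.round(np.percentile(h[m],[10,50,90]),1),np.median(p[m],0))
# white body in this view
bw=(g>190)&(abs(u-194)<25)&(abs(v-192)<28)&(d>0)&(W[...,2]>200)
fb,nb,sb=plane(W[bw],3);print("body",len(fb),nb,sb,fb.mean(0),cv2.minAreaRect(fb[:,:2].astype(np.float32)))
for row in range(150,228,6): print(row,''.join('%4d'%x for x in g[row,215:278:3]))
E
```

```text
[ 213  160   59   63 1695] [243.534 190.323]
ring 141 [-0.252  0.965  0.069] 0.7738744089822173 pitch -0.06882936091982922 yaw 0.25493445634490147
ring centre [ 496.635 -310.585  244.094] radius 32.34005355834961
0 4 37 [0.4 1.2 1.7] [70. 76. 73.]
4 8 102 [-0.2  1.3  2.6] [70. 76. 73.]
8 11 126 [-1.   1.3  3.2] [71.  76.  73.5]
11 13 114 [-1.4  1.4  3.4] [67.  71.5 69. ]
13 15 128 [-2.   1.3  3.6] [27.  28.  27.5]
15 18 210 [-2.5  1.1  4. ] [34.5 39.  42. ]
18 22 379 [-4.8  0.3  4.4] [ 95. 112. 122.]
22 26 611 [-43.2  -1.9   5. ] [ 96. 112. 123.]
26 30 553 [-42.1   0.7   6. ] [ 95. 112. 122.]
30 34 652 [-5.3  1.7  5.7] [25. 25. 26.]
body 1109 [-0.026  0.128  0.991] 0.45854439913975337 [ 508.451 -379.478  275.575] ((509.29266357421875, -382.11712646484375), (42.60426330566406, 59.96784973144531), 10.58373737335205)
150  188 189 189 188 190 193 193 190 189 188 184 183 182 178 173 172 174 144  77  78  78
156  186 190 186 185 189 188 187 192 189 188 188 188 184 195 197 194 192 143  78  78  80
162  185 185 184 179 184 111  20  20  12  73 121 124 126 125 115  65 180 138  79  76  80
168  16
[... 182 characters left out ...]
1  21  24  25  76 124 122 124  52  25  78  77  74  73  21 110 120 111  68  81
186  164  34  24  24  14 130 109 122 103  20  79  75  75  75  75  77  26 116 125  70  80
192  175  28  27  26  20 125 122 123  96  25  77  76  76  76  75  76  32 111 111  68  77
198  164 119  19  22  19 106 109 115 123  32  53  77  75  76  75  32 100 113 122  67  81
204  135 137  62  24  26  12 123 122 114 124  68  16  12  15  27 114 123 124  78  79  78
210  140 166 189  98  26  22  28 133 121 123 120 124 123 122 124 122 126  74  78  79  77
216  182 200 201 199 192  70  20  20  45 119 123 115 125 124 121  82 158  94  80  76  79
222  188 190 184 188 196 198 202 200 186 180 156 148 153 182 187 180 178  88  79  81  79
```

```bash
python3 - <<'E'
from h import *
np.set_printoptions(suppress=True,linewidth=200,precision=3)
z=np.load("wl0.npz");p,d,P=z["p"],z["d"],z["P"];i=dict(zip(("fx","fy","cx","cy"),z["k"]));W=cloud(d,i,P)
v,u=np.mgrid[0:384,0:512];g=p.max(2).astype(int)
m=(((u-251)/24)**2+((v-190)/32)**2<1)&(g>95)&(g<140)&(d>0)&(W[...,1]>-335)&(W[...,1]<-285)
f=W[m];print(len(f))
for _ in range(8):
    nn=np.linalg.svd(f-f.mean(0))[2][2];e=(f-f.mean(0))@nn
    f=f[abs(e)<max(1.5,2*e.std())] if _<7 else f
nn*=np.sign(nn[1]);print(len(f),nn,e.std(),"pitch",np.arcsin(-nn[2]),"yaw",np.arctan2(-nn[0],nn[1]),f.mean(0))
# known direction from body: pitch .131 yaw .185
for pt,yw in((.131,.185),(np.arcsin(-nn[2]),np.arctan2(-nn[0],nn[1]))):
    n=np.array([-np.sin(yw)*np.cos(pt),np.cos(yw)*np.cos(pt),-np.sin(pt)])
    off=np.median(W[m]@n);gl=(((u-253)/8)**2+((v-190)/10)**2<1)&(d>0);og=np.median(W[gl]@n)
    # ring & glass ellipses by rays on the plane
    y=np.cross(n,[0,0,1.]);y/=np.linalg.norm(y);zz=np.cross(y,n)
    for nm,mk,o in(("ring",m,off),("glass",(((u-253)/14)**2+((v-190)/17)**2<1)&(g>60)&(g<90),og)):
        cs,_=cv2.findContours(mk.astype(np.uint8),0,1);c=max(cs,key=len)[:,0].astype(float)
        r=np.c_[(c[:,0]-i["cx"])/i["fx"],(c[:,1]-i["cy"])/i["fy"],np.ones(len(c))]@P[:3,:3].T
        G=P[:3,3]+r*((o-P[:3,3]@n)/(r@n))[:,None]
        q=G@np.c_[y,zz];(cc,ax,an)=cv2.fitEllipse(q.astype(np.float32));print(nm,"centre",cc[0]*y+cc[1]*zz+o*n,ax,"off",o)
E
```

```text
1232
1228 [-0.185  0.974 -0.129] 0.5067729195561588 pitch 0.12970764454274475 yaw 0.18721841468135048 [ 495.138 -310.161  247.346]
ring centre [ 495.547 -310.412  244.92 ] (58.179115295410156, 59.257591247558594) off -424.8673082859765
glass centre [ 495.46  -309.589  244.697] (24.663843154907227, 24.718891143798828) off -424.02021107055504
ring centre [ 495.536 -310.408  244.93 ] (58.17924118041992, 59.154396057128906) off -425.5595276801764
glass centre [ 495.464 -309.604  244.686] (24.66472816467285, 24.679107666015625) off -424.73187674984234
```

>>> {"name": "jog_arm", "arguments": {"commands": "0 0 0 -0.12 0 0 0.45; 0 0 0 -0.12 0 0 0.45; 0 0 0 -0.12 0 0 0.45; 0 0 0 -0.12 0 0 0.45; 0 0 0 -0.12 0 0 0.45; 0 0 0 -0.12 0 0 0.45; 0 0 0 -0.12 0 0 0.45; 0 0 0 -0.05 0 0 0.45"}}

```text
t: 4.03
tool_pos: [481.9, -182.8, 353.9]
eef_rot: [0.014, 3.136, 0.004]
ft_force: [-0.1, -0.4, -0.3]
opening: 0.451
finger_force: 0.0
```

>>> {"name": "jog_arm", "arguments": {"commands": "-0.001 0.032 0.012 0 0 0 0.45; -0.001 0.032 0.012 0 0 0 0.45; -0.001 0.032 0.012 0 0 0 0.45; -0.001 0.032 0.012 0 0 0 0.45; -0.001 0.032 0.012 0 0 0 0.45; -0.001 0.032 0.012 0 0 0 0.45; -0.001 0.032 0.012 0 0 0 0.45; -0.001 0.032 0.012 0 0 0 0.45"}}

```text
t: 4.7
tool_pos: [490.8, 78.3, 256.5]
eef_rot: [0.005, 3.138, 0.001]
ft_force: [0.8, -0.3, 0.3]
opening: 0.451
finger_force: 0.0
```

>>> {"name": "jog_arm", "arguments": {"commands": "-0.001 0.032 0.012 0 0 0 0.45; -0.001 0.032 0.012 0 0 0 0.45; -0.001 0.032 0.012 0 0 0 0.45; -0.001 0.032 0.012 0 0 0 0.45; 0 0 0 0 0 0 0.45; 0 0 0 0 0 0 0.45"}}

```text
t: 5.2
tool_pos: [494.4, 207.5, 208.3]
eef_rot: [-0.003, 3.14, 0.003]
ft_force: [0.6, -0.1, 0.5]
opening: 0.454
finger_force: 0.0
```

```bash
cat > board.py <<'E'
from h import *
np.set_printoptions(suppress=True,linewidth=200,precision=3)
s=ctrl.state();M=T(s);print("tcp",M[:3,3]);print(M[:3,:3])
p,d,i,P=cap("wrist");W=cloud(d,i,P);h=cv2.cvtColor(p,cv2.COLOR_BGR2HSV)
cv2.imwrite("pics/wr1.png",p)
def rect(m,zp):
    n,l,st,ce=cv2.connectedComponentsWithStats(m.astype(np.uint8))
    for k in range(1,n):
        if st[k,4]<80:continue
        v,u=np.nonzero(l==k);r=np.stack([(u-i["cx"])/i["fx"],(v-i["cy"])/i["fy"],np.ones(len(u))],-1)@P[:3,:3].T
        g=P[:3,3]+r*((zp-P[2,3])/r[:,2])[:,None];print(st[k],np.median(W[l==k],0),cv2.minAreaRect(g[:,:2].astype(np.float32)))
ok=(W[...,2]>75)&(W[...,2]<95)&(d>0)&(W[...,1]>180)
print("strip");rect(ok&(h[...,1]<60)&(h[...,2]>110),86)
print("edge");rect(ok&(h[...,0]>40)&(h[...,0]<85)&(h[...,1]>80)&(h[...,2]>40),86)
E
python3 board.py
```

```text
tcp [494.441 207.486 208.253]
[[-1.    -0.002  0.001]
 [-0.002  1.     0.002]
 [-0.001  0.002 -1.   ]]
strip
[249 160  11  20 127] [475.979 208.524  86.084] ((476.36669921875, 208.0620574951172), (7.197702407836914, 16.232789993286133), 77.62887573242188)
[249 190  14  34 436] [509.978 209.468  86.011] ((508.9630126953125, 209.10231018066406), (29.949941635131836, 11.348320007324219), 0.06009051203727722)
edge
[264 139   3  50  84] [467.153 216.102  86.15 ] ((471.700927734375, 216.7610321044922), (41.02973556518555, 1.6152410507202148), 0.6415627598762512)
[262 190   3  52 103] [521.786 215.795  86.11 ] ((517.5409545898438, 215.61912536621094), (47.111263275146484, 1.7737088203430176), 0.5374008417129517)
```

>>> {"name": "jog_arm", "arguments": {"commands": "-0.002 0.003 0 0 0 0 0.45; 0 0 0.025 0 0 0 0.45; 0 0 0.025 0 0 0 0.45; 0 0 0.025 0 0 0 0.45; 0 0 0.025 0 0 0 0.45; 0 0 0 0 0 0 0.45; 0 0 0 0 0 0 0.45"}}

```text
t: 5.83
tool_pos: [496.3, 207.6, 107.8]
eef_rot: [-0.003, -3.141, 0.002]
ft_force: [0.5, 0.2, 0.9]
opening: 0.451
finger_force: 0.0
```

```bash
python3 board.py
```

```text
tcp [496.347 207.569 107.798]
[[-1.     0.002 -0.001]
 [ 0.002  1.    -0.001]
 [ 0.001 -0.001 -1.   ]]
strip
[ 246  193   24   95 2086] [494.44  209.073  86.046] ((496.2253112792969, 209.14720153808594), (54.745887756347656, 12.139653205871582), 0.045385751873254776)
edge
[269 156   6 120 364] [475.873 216.523  86.169] ((482.9673156738281, 216.57614135742188), (66.11619567871094, 2.054115056991577), 0.18072021007537842)
```

View pics/wr1.png

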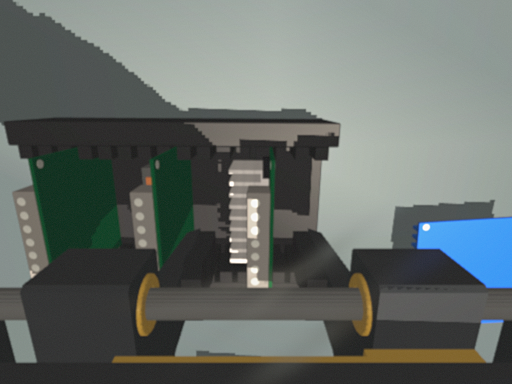

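The fingers straddle the strip at (258,240) and clear the neighbouring board. I'll descend and grip.

>>> {"name": "jog_arm", "arguments": {"commands": "0 0.0025 0 0 0 0 0.45; 0 0 0.017 0 0 0 0.45; 0 0 0.017 0 0 0 0.45; 0 0 0 0 0 0 0.45", "newtons": 30}}

```text
t: 6.22
tool_pos: [495.9, 211.6, 73.3]
eef_rot: [0.0, -3.141, 0.0]
ft_force: [0.6, 0.3, -0.2]
opening: 0.452
finger_force: 0.0
```

>>> {"name": "jog_arm", "arguments": {"commands": "0 0 0 0 0 0 0.05; 0 0 0 0 0 0 0.05; 0 0 0 0 0 0 0.05; 0 0 0 0 0 0 0.05; 0 0 0 0 0 0 0.05; 0 0 0 0 0 0 0.05; 0 0 0 0 0 0 0.05; 0 0 0 0 0 0 0.05"}}

```text
t: 6.88
tool_pos: [496.6, 212.4, 74.7]
eef_rot: [-0.0, 3.14, 0.002]
ft_force: [-0.7, 1.0, 6.8]
opening: 0.154
finger_force: 30.0
```

>>> {"name": "jog_arm", "arguments": {"commands": "0 0 -0.008 0 0 0 0.05; 0 0 -0.015 0 0 0 0.05; 0 0 -0.02 0 0 0 0.05; 0 0 -0.025 0 0 0 0.05; 0 0 -0.03 0 0 0 0.05; 0 0 -0.035 0 0 0 0.05; 0 0 -0.03 0 0 0 0.05; 0 0 0 0 0 0 0.05"}}

```text
t: 7.55
tool_pos: [498.5, 213.1, 242.5]
eef_rot: [0.0, 3.133, 0.007]
ft_force: [1.7, 0.4, -1.6]
opening: 0.156
finger_force: 30.0
```

```bash
python3 - <<'E'
from h import *
p,d,i,P=cap("wrist");np.savez("wh0.npz",p=p,d=d,P=P,M=T(ctrl.state()),k=[i[k] for k in("fx","fy","cx","cy")])
q,d2,i2,P2=cap("side");np.savez("sd1.npz",p=q,d=d2,P=P2,k=[i2[k] for k in("fx","fy","cx","cy")])
cv2.imwrite("pics/wh0.png",cv2.hconcat([cv2.resize(p,(400,300)),cv2.resize(q,(400,300))]))
E
```

```text
(no output)
```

View pics/wh0.png

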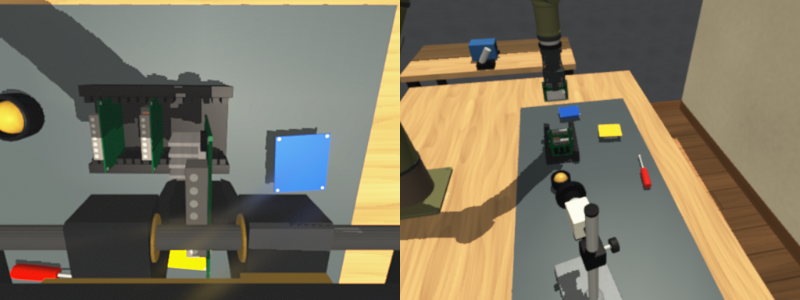

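The board is held, and the other two are still in the rack. Now I'll carry it towards the lens.

>>> {"name": "jog_arm", "arguments": {"commands": "0.001 -0.015 -0.002 0 0 0 0.05; 0.001 -0.03 -0.003 0 0 0 0.05; 0.001 -0.03 -0.003 0 0 0 0.05; 0.001 -0.03 -0.003 0 0 0 0.05; 0.001 -0.03 -0.003 0 0 0 0.05; 0.001 -0.03 -0.003 0 0 0 0.05; 0.001 -0.03 -0.003 0 0 0 0.05; 0.001 -0.03 -0.003 0 0 0 0.05"}}

```text
t: 8.32
tool_pos: [486.3, -15.1, 258.1]
eef_rot: [0.001, -3.137, 0.001]
ft_force: [0.9, -0.1, -2.7]
opening: 0.157
finger_force: 30.0
```

>>> {"name": "jog_arm", "arguments": {"commands": "0.001 -0.03 -0.003 0 0 0 0.05; 0.001 -0.03 -0.003 0 0 0 0.05; 0.001 -0.03 -0.003 0 0 0 0.05; 0.001 -0.03 -0.003 0 0 0 0.05; 0 -0.015 0 0 0 -0.093 0.05; 0 0 0 0 0 -0.093 0.05; 0 0 0 0.065 0 0 0.05; 0 0 0 0.065 0 0 0.05"}}

```text
t: 8.98
tool_pos: [482.5, -150.5, 269.6]
eef_rot: [-0.284, 3.114, -0.204]
ft_force: [1.2, 1.3, -1.2]
opening: 0.154
finger_force: 30.0
```

>>> {"name": "jog_arm", "arguments": {"commands": "0 0 0 0 0 0 0.05; 0 0 0 0 0 0 0.05; 0 0 0 0 0 0 0.05"}}

```text
t: 9.23
tool_pos: [483.5, -148.5, 270.8]
eef_rot: [-0.291, 3.112, -0.2]
ft_force: [-0.9, -0.3, -1.7]
opening: 0.156
finger_force: 30.0
```

```bash
cat > tgt.py <<'E'
from h import *
np.set_printoptions(suppress=True,linewidth=200,precision=4)
L=np.array([495.5,-309.6,244.7]);pt,yw=.130,.186
n=np.array([-np.sin(yw)*np.cos(pt),np.cos(yw)*np.cos(pt),-np.sin(pt)])
y=np.cross([0,0,1.],n);y/=np.linalg.norm(y);z=np.cross(n,y)
Rb=np.c_[n,y,z]                      # wanted board axes
Rt=np.c_[np.cross(n,-z),n,-z]        # tool, if square in hand
mid=L+100*n
tcp=mid+Rb@np.array([-5,0,28.])
E
python3 - <<'E'
from tgt import *
ss=[]
for _ in range(3):
    p,d,i,P=cap("wrist");ss.append(ctrl.state())
M=T(ss[-1]);M[:3,3]=np.mean([s["tool_pos"] for s in ss],0)
print("tcp",M[:3,3],"force",ss[-1]["ft_force"],"target",tcp,Rt)
print("shift tool",M[:3,:3].T@(tcp-M[:3,3]),"turn",[R.from_matrix(T(s)[:3,:3].T@Rt).as_rotvec() for s in ss])
np.savez("wh1.npz",p=p,d=d,P=P,M=M,k=[i[k] for k in("fx","fy","cx","cy")]);cv2.imwrite("pics/wh1.png",p)
M=T(ss[-1]);he=np.array(i["hand_eye"]);Wt=cloud(d,i,he)  # tool axes
h=cv2.cvtColor(p,cv2.COLOR_BGR2HSV)
g=(h[...,0]>40)&(h[...,0]<85)&(h[...,1]>80)&(h[...,2]>30)&(d>0)&(abs(Wt[...,1])<15)&(abs(Wt[...,0])<60)&(Wt[...,2]<110)
q=Wt[g];print(len(q),q.min(0),q.max(0))
for a in range(-10,60,5):
    s=q[(q[:,0]>=a)&(q[:,0]<a+5)]
    if len(s)>3:print(a,len(s),np.median(s,0),np.percentile(s[:,2],[3,10,50]))
E
```

```text
tcp [ 483.7802 -149.0486  271.1749] force [-0.4246 -0.8612 -0.9268] target [ 477.4087 -213.4592  260.1485] [[-0.9828 -0.1834  0.024 ]
 [-0.1849  0.9745 -0.1274]
 [ 0.     -0.1296 -0.9916]]
shift tool [ 18.0825 -60.205   18.955 ] turn [array([ 0.0013, -0.0017, -0.0006]), array([ 0.001 , -0.0012, -0.0011]), array([ 0.0008, -0.0008, -0.0012])]
738 [-42.4714   2.8021 -64.6627] [45.1942  8.5547 58.6835]
-5 27 [ -1.8689   5.8683 -11.1834] [-12.5622 -11.9611 -11.1834]
0 46 [  2.8287   5.8328 -11.2689] [-12.0508 -11.9385 -11.2689]
5 56 [  8.1361   5.8308 -11.2324] [-12.3862 -12.0168 -11.2324]
10 42 [ 12.5396   5.9114 -11.3708] [-12.1343 -11.9373 -11.3708]
15 48 [ 17.7093   5.6794 -11.3638] [-42.6283 -12.2456 -11.3638]
20 41 [ 22.8875   5.6405 -11.453 ] [-12.116  -11.9009 -11.453 ]
25 48 [ 27.5789   5.5619 -11.3261] [-12.6109 -12.1679 -11.3261]
30 74 [ 32.3729   5.1099 -10.9095] [-12.4209 -11.8787 -10.9095]
35 68 [ 37.1989   5.3543 -10.9612] [-12.3998 -12.0246 -10.9612]
40 130 [44.6369  5.353  -1.1751] [-12.0811 -11.6794  -1.1751]
45 24 [45.0579  5.3587 13.5882] [-8.9365 -5.5638 13.5882]
```

>>> {"name": "jog_arm", "arguments": {"commands": "0.006 -0.015 0.006 0 0 0 0.05; 0.006 -0.015 0.006 0 0 0 0.05; 0.006 -0.015 0.007 0 0 0 0.05; 0 -0.015 0 0 0 0 0.05; 0 0 0 0 0 0 0.05; 0 0 0 0 0 0 0.05; 0 0 0 0 0 0 0.05; 0 0 0 0 0 0 0.05"}}

```text
t: 10.05
tool_pos: [478.1, -211.4, 260.7]
eef_rot: [-0.293, 3.109, -0.201]
ft_force: [0.1, -0.2, -1.0]
opening: 0.156
finger_force: 30.0
```

```bash
cat > chk.py <<'E'
from tgt import *
ss=[]
for _ in range(5):
    p,d,i,P=cap("wrist");ss.append(ctrl.state())
M=T(ss[-1]);M[:3,3]=np.mean([s["tool_pos"] for s in ss],0)
print("t",ss[-1]["t"],"tcp",M[:3,3],"target",tcp)
print("shift tool",M[:3,:3].T@(tcp-M[:3,3]),"turn",np.mean([R.from_matrix(T(s)[:3,:3].T@Rt).as_rotvec() for s in ss],0))
# edge line and camera-body plane, both in wrist camera
h=cv2.cvtColor(p,cv2.COLOR_BGR2HSV);Wt=cloud(d,i,np.array(i["hand_eye"]))
g=(h[...,0]>40)&(h[...,0]<85)&(h[...,1]>80)&(h[...,2]>30)&(d>0)&(abs(Wt[...,1])<12)&(abs(Wt[...,0])<60)&(abs(Wt[...,2]+11.5)<2.5)
q=Wt[g];print("edge y slope,off",np.polyfit(q[:,0],q[:,1],1),"z",np.polyfit(q[:,0],q[:,2],1),q[:,0].min(),q[:,0].max())
st=(h[...,1]<60)&(h[...,2]>60)&(d>0)&(abs(Wt[...,1])<12)&(abs(Wt[...,0])<40)&(abs(Wt[...,2]+12)<3)
q=Wt[st];print("strip",len(q),[(a,np.round(np.percentile(q[abs(q[:,0]-a)<2,1],[2,98]),1)) for a in(5,10,15,20,25) if (abs(q[:,0]-a)<2).sum()>5],q[:,0].max())
s,d2,i2,P2=cap("side")
cv2.imwrite("pics/fin.png",cv2.hconcat([cv2.resize(p,(400,300)),cv2.resize(s[100:340,150:400],(400,384))[:300]]))
np.savez("sd2.npz",p=s,d=d2,P=P2,k=[i2[k] for k in("fx","fy","cx","cy")])
E
python3 chk.py
```

```text
t 10.3 tcp [ 478.0436 -211.6784  260.7117] target [ 477.4087 -213.4592  260.1485]
shift tool [ 0.9553 -1.5448  0.7698] turn [0.0004 0.0004 0.0016]
edge y slope,off [0.0014 5.6527] z [ -0.0019 -11.2116] -42.816023151670194 45.14114459689574
strip 2382 [(5, array([-7. ,  4.5])), (10, array([-6.9,  4.5])), (15, array([-6.8,  4.8])), (20, array([-7.2,  4.8])), (25, array([-7.1,  4.7]))] 39.44685272230002
```

View pics/fin.png

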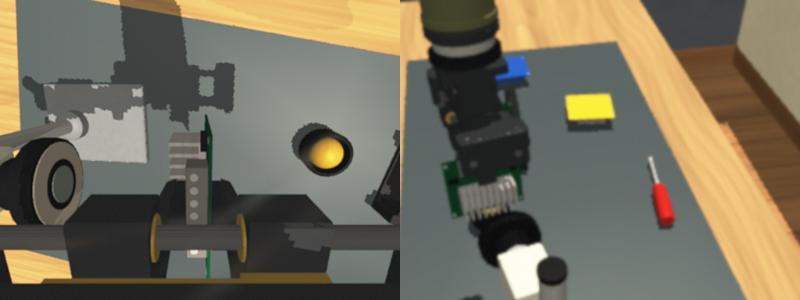

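The board faces the lens; the wrist view also shows the ring at about (62,185) and the board edge at (208,200). I'll make a small correction, then check the lens against the board in that same image.

>>> {"name": "jog_arm", "arguments": {"commands": "0.001 -0.0015 0.0005 0 0 0.0015 0.05; 0 0 0 0 0 0 0.05; 0 0 0 0 0 0 0.05; 0 0 0 0 0 0 0.05; 0 0 0 0 0 0 0.05"}}

```text
t: 10.77
tool_pos: [477.2, -214.2, 260.3]
eef_rot: [-0.288, 3.11, -0.202]
ft_force: [-0.8, -0.9, -0.8]
opening: 0.149
finger_force: 30.0
```

```bash
cat >> chk.py <<'E'
# lens in tool axes, same picture
v,u=np.mgrid[0:384,0:512];gy=p.max(2).astype(int);near=(u<115)&(v>165)&(v<300)&(d>0)&(d<400)
m=near&(gy>85)&(gy<140);nn_,l,stt,ce=cv2.connectedComponentsWithStats(m.astype(np.uint8));k=1+np.argmax(stt[1:,4]);f=Wt[l==k];f0=f
for _ in range(8):
    a=np.linalg.svd(f-f.mean(0))[2][2];e=(f-f.mean(0))@a;f=f[abs(e)<max(1.5,2*e.std())]
print("ring",stt[k],len(f),"normal in tool (want 0 1 0)",a*np.sign(a[1]))
gm=near&(gy>45)&(gy<85)&(abs(u-80)<25)&(abs(v-237)<35);n2,l2,s2,c2=cv2.connectedComponentsWithStats(gm.astype(np.uint8));k=1+np.argmax(s2[1:,4])
q=Wt[l2==k];print("glass",s2[k],(q.min(0)+q.max(0))/2,q.max(0)-q.min(0),"want lens at tool x 0, y -95, z 28; from T:",M[:3,:3].T@(L-M[:3,3]))
E
python3 chk.py
```

```text
t 11.0167 tcp [ 477.2023 -214.2257  260.3268] target [ 477.4087 -213.4592  260.1485]
shift tool [-0.3437  0.7326  0.0842] turn [ 0.0001  0.0001 -0.0012]
edge y slope,off [0.0013 5.6585] z [ -0.0015 -11.2521] -43.106203697893235 45.25605011156867
strip 2391 [(5, array([-7. ,  4.5])), (10, array([-6.9,  4.5])), (15, array([-6.8,  4.8])), (20, array([-7.2,  4.8])), (25, array([-7.1,  4.7]))] 39.9299507634251
ring [  48  185   61  103 3049] 3044 normal in tool (want 0 1 0) [0.0017 1.     0.0004]
glass [ 70 215  28  48 977] [ -0.8471 -94.1693  29.0781] [26.8585  2.4963 29.4838] want lens at tool x 0, y -95, z 28; from T: [ -0.4629 -94.2694  28.0771]
```

>>> {"name": "jog_arm", "arguments": {"commands": "-0.0005 0.001 0.0003 0 0 0 0.05; 0 0 0 0 0 0 0.05; 0 0 0 0 0 0 0.05; 0 0 0 0 0 0 0.05; 0 0 0 0 0 0 0.05; 0 0 0 0 0 0 0.05; 0 0 0 0 0 0 0.05; 0 0 0 0 0 0 0.05"}}

```text
t: 11.73
tool_pos: [477.5, -213.2, 259.9]
eef_rot: [-0.288, 3.11, -0.202]
ft_force: [0.5, 1.0, -1.7]
opening: 0.156
finger_force: 30.0
```

```bash
python3 chk.py | grep -E "shift|ring|glass|edge" && python3 -c "
from workcell import ctrl
print(ctrl.job_done())"
```

```text
shift tool [ 0.1319 -0.2466 -0.2216] turn [ 0.0001  0.     -0.0013]
edge y slope,off [0.0013 5.6567] z [ -0.0012 -11.237 ] -42.69879605259186 45.14769980444791
ring [  45  184   63  104 3190] 3188 normal in tool (want 0 1 0) [0.0019 1.     0.0009]
glass [ 67 214  29  48 987] [ -0.3497 -95.338   29.0526] [27.1311  2.1295 28.5439] want lens at tool x 0, y -95, z 28; from T: [  0.0166 -95.2489  27.7706]
the job is handed in; nothing more can be done
None
```

The power board is held in the gripper in front of the inspection lens; by the last wrist-camera check it is about 100 mm away, square to the lens to about 0.1°, strip uppermost and level, and centred to about 1 mm. I handed the job in at about 12 s; no verdict came back.

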